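# Slide the brass manifold block along the rail into the drilling stop corner

### The job

Without gripping or lifting anything, use the fingertips to push the brass block firmly up flat against the aluminium rail, then slide it along the rail into the blue-cheeked corner pocket. It should end fully home: flush with the rail, up against the end stop, and square, with the fingers clear of it. Leave the dark steel block and everything else on the bench where they are.

Things in the scene. Friction and masses are not known exactly. Their poses are not given: they have to be found in the camera images.
- brass_block: The workpiece: a loose brass manifold block with two dark round ports on top, 36 mm (its x) by 60 mm (its y) by 24 mm high, about 0.4 kg. Origin at the centre of its underside, z up. It lies flat on the bench, long side within 0.3 rad of parallel to the rail, its centre 85 to 105 mm out from the rail face. It slides on the bench with 2 to 4 N.
- corner (a point): Inner corner where the working faces of the rail and the end stop meet, at bench height. x points into the rail (away from the robot), y along the rail towards the end stop, z up. The rail's face is the plane x = 0, from y = -360 mm to 0; the rail is 30 mm thick, 20 mm high. The end stop's face is the plane y = 0, from x = -65 mm to 0, 20 mm high.
- home (a point): Where the centre of the brass block's underside is when fully home: x = -18, y = -30 mm from the corner, same axes as point corner. The pocket around it is 40 mm wide, 4 mm wider than the block. The blue cheek on its robot side covers only the block's front 34 mm, so about 26 mm of its length sticks out behind the cheek.
- jig: The fixed stop corner (aluminium rail and end stop, blue cheek), screwed to the bench, moved and turned each time. Origin and axes as point corner. The cheek is 20 mm high and 20 mm thick: its inner face is at x = -40 mm from y = -22 mm to 0, then flares out to x = -50 mm at y = -34 mm; its outer face is at x = -60 mm. Its machined faces are smooth.
- steel_block: A loose block of the same size and form as the brass one but dark steel; leave it. Origin at the centre of its underside. It and the brass block stand one behind the other along the rail (centres about 140 and 285 mm from the end stop, in either order), both 85 to 105 mm out from the rail face, so that the brass block can pass between it and the rail.
- fitting: Loose brass hose fitting standing upright, 32 mm across, 46 mm high, on the robot's side of the blocks. Origin at the centre of its underside. Bystander.
- grinder: Loose right-angle air grinder lying on the bench, about 220 mm long, 40 mm high, left of the corner. Origin on the bench under its barrel, x along the barrel to the head. Bystander.
- wrench: Loose steel wrench lying flat on the right of the bench. Bystander.
- oil: Yellow oil bottle with red cap, 50 mm across, 130 mm high, at the right. Origin at the centre of its underside. Bystander.
- screw_jar: Amber jar with steel cap, 64 mm across, 70 mm high, behind left. Origin at the centre of its underside. Bystander.
- sanding_block: Cork sanding block, 70 by 110 by 30 mm, near the robot at the left. Origin at the centre of its underside. Bystander.

How it is judged:
By the outcome, as a careful person would: the job done as asked, in the order asked, and still so for the second after the job is handed in, with the robot touching nothing.
It also fails if it takes over 72 s, if anything falls off the work surface, if the arm or the gripper's body presses on something with over 40 N, if the wrist force passes 120 N, or if a joint passes its speed limit or range.

### The arm

A 6-joint arm with a two-finger parallel gripper is mounted at the origin on the work surface. World frame = base frame: x ahead of the robot, y to its left, z up, the work surface at z = 0. Lengths are in m, angles in rad, forces in N, time in s.
With the tool pointing down it reaches from about 0.3 to 0.775 m from the base axis. Payload 14.6 kg.
Tool frame: the origin (TCP) lies between the finger pads; the fingertips stand ctrl.tip_extent ahead of it and the grasp point (between the pads) lies 3 mm ahead of it (ctrl.tip_extent is the distance from the TCP to the fingertips, in m); z points along the fingers, y is the line along which they close (so a half turn about z gives the same grasp; the last joint's range is limited). The gripper opens to 94 mm and grips with 3 to 60 N. Pads are 16 mm wide; open, the fingers measure 119 mm over their backs; the gripper's body (75 mm by 177 mm) begins 78 mm behind the grasp point.
Start: joints at [-1.219, 0.3, 1.521, -0, 1.321, -0.067], TCP at [0.224, -0.502, 0.227] pointing down, gripper open.
Joint ranges: [-3.03, 3.03], [-0.79, 2.21], [0.23, 2.52], [-1.04, 4.18], [0, 3.07], [-2.55, 2.55]. Speed limits (rad/s): [2.22, 2.22, 2.57, 3.14, 3.14, 3.14].

### API

Orientations are given as [roll, pitch, yaw] about the fixed x, y, z axes, in that order (R = Rz(yaw) Ry(pitch) Rx(roll)).
In Python, from station import ctrl, viewer, workorder, monitor gives the robot as it stands (ctrl), with the cameras (viewer), the job (workorder) and the readings (monitor).
- The arm moves only by the tool shift_gripper, called after "Call:" in YAML: its name, and indented under it one key for each argument. Schema: {"type":"object","properties":{"deltas":{"type":"array","items":{"type":"array","items":{"type":"number"},"minItems":6,"maxItems":6},"minItems":1,"maxItems":10},"aperture":{"type":"number"},"clamp_n":{"type":"number"},"only":{"type":"string"},"quiet":{"type":"boolean"},"lines":{"type":"string"}},"required":["deltas"],"additionalProperties":false}. deltas is a list of rows, 1 to 10 of them, each of 6 numbers: dx, dy, dz in shares of the most that a row can go, 1 being 50 mm, then a rotation vector rx, ry, rz in normalised numbers (1 is 60 degrees); each row shifts and turns the commanded pose from where the row before left it, along the tool's axes as they then stand; what a row does not reach is not made up. A row lasts 1/10 s, in which the tool goes at most 0.05 m and 0.15 rad, less where a joint would pass 70% of its speed; a pose out of reach is approached as far as the arm can. aperture is the finger opening in m, set as the call begins (left out keeps the last). The fingers move at their own pace and stop on an object; clamp_n is the grip in N (left out, the last holds). Time passes only in rows, so rows that do not move let the fingers close. The tool returns the time, the measured TCP pose, the force, the opening and the grip force at its end. only (a regular expression) keeps the lines of the reply that match it, lines (a string "A,B") keeps lines A to B, and quiet returns only ok. No shift or turn number may pass 1 either way. Input that does not fit is refused with a message, and nothing moves.
- monitor.get_obs(): the state, without advancing time (a new reading comes with each control period).
- viewer.camera(name): name is "scene" or "top" or "wrist"; returns a dict with "pixels" (384x512x3 uint8, blue, green, red), "fx", "fy", "cx", "cy" (pixels), "k1" (the pictures are not rectified: a ray, as slopes to the right and down, at radius r is drawn at 1 + k1 r^2 times it, then the intrinsics apply), "extrinsics" (4x4, takes a point from camera to world coordinates). Camera axes: x right, y up, looking along -z (the intrinsics and any distortion apply to the point x, -y, -z); pixel columns grow to the right and rows downward; lengths in m; the calibration is good to about 2 mm. A picture is of the moment at which its call begins. There is no depth.
- workorder.hand_in(): hands the job in; it is judged then, once.
The state is a dict: "time_s": time; "qpos": joint angles; "joint_vel": joint speeds; "tau": joint torques, N m; "ee_pos": TCP position; "eef_rot": TCP orientation; "force": force on the tool from outside, world axes, zero at the start; "moment": the same for the moment, N m; "grip_width": finger opening in m; "grip_force": force on a finger pad.
Only numpy, scipy, OpenCV 4.12 (cv2) and the standard library are available. Lean on these libraries where they do the work, as an engineer would, in place of code of your own. Each camera call takes 0.05 s, during which the arm holds its last target. There are 200 camera calls.

## Working session

There is one attempt and no reset: what is moved stays moved. The work goes in short steps, Python scripts to look and compute and a tool call to move; the robot and the scene stay as the last step left them, time stands still between calls to the robot, and variables do not carry over. Pictures are saved under pics/ and viewed, at most 10 in all, crops included, and the job is handed in when it is done.

```bash
ls; mkdir -p pics; python3 - <<'E'
from station import ctrl, viewer, workorder, monitor
import cv2
print(ctrl.tip_extent); o=monitor.get_obs(); print(o)
for n in("top","scene"):
    c=viewer.camera(n); cv2.imwrite(f"pics/{n}0.png",c["pixels"]); print({k:v for k,v in c.items() if k!="pixels"})
E
```

```text
pics
station.py
0.022
{'time_s': 0.0, 'qpos': array([-1.21861418e+00,  3.00464210e-01,  1.52158210e+00, -2.03131607e-05,
        1.32071743e+00, -6.66142153e-02]), 'joint_vel': array([-2.39472946e-04, -6.41372538e-08,  4.71628397e-04,  2.41856343e-03,
       -1.65953421e-03, -1.83035223e-03]), 'tau': array([-1.19577420e-03, -5.31810594e+01, -3.52735627e+01,  7.07741152e-02,
        2.43823574e-02, -9.77616469e-05]), 'ee_pos': array([ 0.22356537, -0.50224644,  0.22688967]), 'eef_rot': array([-3.14042285e+00, -5.83218067e-05,  4.18801368e-01]), 'force': array([ 0.27547768,  0.40064163, -0.55886274]), 'moment': array([-0.00904468, -0.09657581, -0.0371492 ]), 'grip_force': 0.0, 'grip_width': 0.09396148585505874}
{'fx': 499.8677151512168, 'fy': 499.8677151512168, 'cx': 253.73623504168356, 'cy': 197.05115028144735, 'k1': -0.17501668602663276, 'extrinsics': array([[-0.02788614,  0.99807586, -0.05538005,  0.40540466],
       [-0.99950558, -0.02864536, -0.01296301, -0.00239358],
       [-0.01452445,  0.05499118,  0.99838119,  1.45783601],
       [ 0.        ,  0.        ,  0.        ,  1.        ]])}
{'fx': 401.93269517008156, 'fy': 401.93269517008156, 'cx': 264.03296437252465, 'cy': 185.97875719622456, 'k1': -0.12355525814893577, 'extrinsics': array([[ 0.09027758, -0.75386356,  0.65079928,  1.21836041],
       [ 0.99586447,  0.07502117, -0.05124238, -0.07268773],
       [-0.01019396,  0.65273391,  0.75751866,  0.87773787],
       [ 0.        ,  0.        ,  0.        ,  1.        ]])}
```

View pics/top0.png

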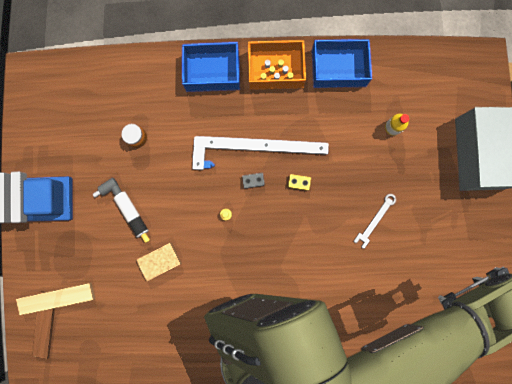

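View pics/scene0.png

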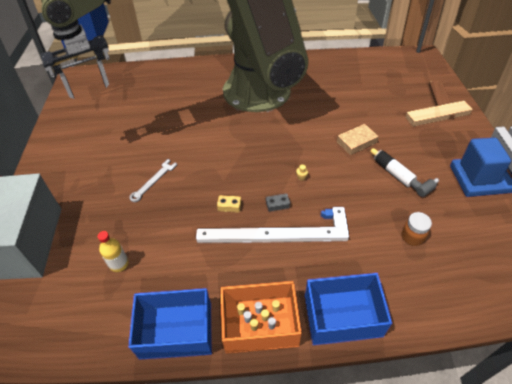

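The top view shows the rail from about (205,142) to (328,149), with the stop at left and the blue cheek at (208,165). Steel is at (253,181), brass at (300,182) and the fitting at (226,214). The brass block is the rear one and must pass between the steel block and the rail.

```bash
cat > h.py <<'E'
import numpy as np, cv2
from station import ctrl, viewer, workorder, monitor
def proj(c,px,z):
    K=np.array([[c["fx"],0,c["cx"]],[0,c["fy"],c["cy"]],[0,0,1]])
    u=cv2.undistortPoints(np.float64(px).reshape(-1,1,2),K,np.array([c["k1"],0,0,0,0.]))[:,0]
    d=np.c_[u[:,0],-u[:,1],-np.ones(len(u))]@c["extrinsics"][:3,:3].T
    o=c["extrinsics"][:3,3]
    return (o+d*((z-o[2])/d[:,2])[:,None])[:,:2]
def big(m,roi=None,k=1):
    cs,_=cv2.findContours(m.astype(np.uint8),cv2.RETR_EXTERNAL,cv2.CHAIN_APPROX_NONE)
    return sorted(cs,key=cv2.contourArea)[::-1][:k]
def rect(c,cnt,z):
    p=proj(c,cnt[:,0],z).astype(np.float32)*1000
    (cx,cy),(w,h),a=cv2.minAreaRect(p)
    if w<h: a+=90; w,h=h,w
    return np.round([cx,cy,w,h,(a+90)%180-90],1)  # mm, angle of long side
E
python3 - <<'E'
from h import *
c=viewer.camera("top"); im=c["pixels"]; hsv=cv2.cvtColor(im,cv2.COLOR_BGR2HSV)
H,S,V=cv2.split(hsv)
R=np.zeros(H.shape,bool); R[125:200,180:345]=1
br=R&(H>20)&(H<38)&(S>110)&(V>110)
st=R&(S<60)&(V<110); wh=R&(S<60)&(V>150); bl=R&(H>95)&(H<125)&(S>120)
print("brass",rect(c,big(br)[0],.024)); print("steel",rect(c,big(st)[0],.024))
print("cheek",rect(c,big(bl)[0],.02))
w=big(wh)[0]; print("jig",rect(c,w,.02))
ap=cv2.approxPolyDP(w,3,True)[:,0]; print(ap.tolist()); print(np.round(proj(c,ap,.02)*1000))
R[:]=0;R[200:230,210:240]=1
print("fit",rect(c,big(R&(H>20)&(H<38)&(S>110)&(V>110))[0],.046))
E
```

```text
brass [ 525.  -115.6   63.    38.    78.9]
steel [536.6   1.1  11.6   8.6  -1.6]
cheek [585.  144.9  26.4  17.5  88.2]
jig [614.9  -5.7 395.   94.1  88. ]
[[192, 167], [203, 168], [205, 146], [327, 153], [328, 144], [195, 136]]
[[ 578.  193.]
 [ 574.  161.]
 [ 638.  154.]
 [ 607. -200.]
 [ 633. -204.]
 [ 669.  183.]]
fit [438.   97.1  31.2  28.3  88.4]
```

The manual's scale: shifts go in shares of 50 mm and turns go in shares of 60 degrees. Converting my numbers, -0.01 m is -0.2, 0.127 rad / 1.0472 = 0.1213.

Call:
shift_gripper:
  deltas:
    - [0,0,-0.2,0,0,0.1213]
    - [0,0,-0.2,0,0,0.1213]
    - [0,0,-0.2,0,0,0.1203]
    - [0,0,-0.2,0,0,0.1203]
  aperture: 0.02

```text
time_s: 0.55
ee_pos: [0.2236, -0.5024, 0.2676]
eef_rot: [-3.141, 0.0, -0.092]
force: [1.1, 1.0, 0.6]
grip_width: 0.0656
grip_force: 0.0
```

Call:
shift_gripper:
  deltas:
    - [0.4,-0.94,-0.06,0,0,0]
    - [0.4,-0.94,-0.06,0,0,0]
    - [0.4,-0.94,-0.06,0,0,0]
    - [0.4,-0.94,-0.06,0,0,0]
    - [0.4,-0.94,-0.06,0,0,0]
    - [0.4,-0.94,-0.06,0,0,0]
    - [0.4,-0.94,-0.06,0,0,0]
    - [0.4,-0.94,-0.06,0,0,0]
    - [0.4,-0.94,-0.06,0,0,0]
    - [0.4,-0.94,-0.06,0,0,0]

```text
time_s: 1.55
ee_pos: [0.4588, -0.0599, 0.2969]
eef_rot: [3.141, -0.0, -0.087]
force: [0.7, -0.7, -0.2]
grip_width: 0.0198
grip_force: 0.0
```

Call:
shift_gripper:
  deltas:
    - [0,0,0,0,0,0]
    - [0,0,0,0,0,0]

```text
time_s: 1.75
ee_pos: [0.4584, -0.0612, 0.2965]
eef_rot: [3.142, 0.001, -0.085]
force: [-0.5, -1.2, -0.5]
grip_width: 0.0201
grip_force: 0.0
```

```bash
python3 - <<'E'
from h import *
c=viewer.camera("wrist"); cv2.imwrite("pics/w1.png",c["pixels"]); print(c["extrinsics"])
E
```

```text
[[-8.43053082e-02  9.57522235e-01  2.75760376e-01  5.38481328e-01]
 [-9.96439954e-01 -8.10630369e-02 -2.31560358e-02 -6.80625928e-02]
 [ 1.81554365e-04 -2.76730833e-01  9.60947456e-01  4.52444072e-01]
 [ 0.00000000e+00  0.00000000e+00  0.00000000e+00  1.00000000e+00]]
```

View pics/w1.png

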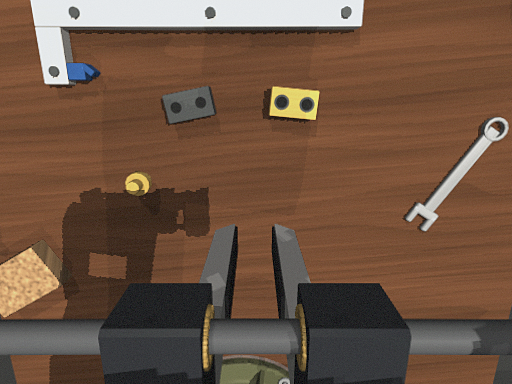

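The wrist view shows the rail's inner edge at row ~27, the stop face at column ~70, the cheek at (83,71), steel at (189,105) and brass at (294,104). I'll measure from this picture.

```bash
cat > m.py <<'E'
from h import *
def line(p):
    vx,vy,x,y=cv2.fitLine(np.float32(p),cv2.DIST_HUBER,0,.01,.01).ravel(); return np.array([x,y]),np.array([vx,vy])
def top(c,cnt,z): # top-face rectangle from a contour
    return rect(c,cnt,z)
def measure(c,verbose=True):
    im=c["pixels"]; H,S,V=cv2.split(cv2.cvtColor(im,cv2.COLOR_BGR2HSV))
    R=np.zeros(H.shape,bool);R[:175]=1
    br=R&(H>20)&(H<38)&(S>90)&(V>150)
    return im,H,S,V,R,br
E
python3 - <<'E'
from m import *
c=viewer.camera("wrist"); im,H,S,V,R,br=measure(c)
for col in (150,250): print([im[r,col].max() for r in range(18,38)])
print([V[50,k] for k in range(55,80)])
wh=(S<50)&(V>200)
p=[(k,np.where(wh[:45,k])[0].max()+.5) for k in range(85,350) if wh[:45,k].any()]
o,d=line(proj(c,p,.02)*1000); d*=np.sign(d[1])
q=[(np.where(wh[r,25:100])[0].max()+25.5,r) for r in range(36,60)]
e,f=line(proj(c,q,.02)*1000)
t=np.linalg.solve(np.c_[d,-f],e-o)[0]; C=o+t*d
print("corner",C,"ydir",d,np.degrees(np.arctan2(d[1],d[0])),"stop",np.degrees(np.arctan2(f[1],f[0])))
x=np.array([d[1],-d[0]]); 
def J(P): P=np.asarray(P)-C; return np.round(np.c_[P@x,P@d],1)
for n,m in (("brass",br),("steel",(R&(S<70)&(V<120)&(np.arange(512)[None]>150)&(np.arange(512)[None]<230)&(np.arange(384)[:,None]>75)&(np.arange(384)[:,None]<135)))):
    cnt=big(m)[0]; r=rect(c,cnt,.024); print(n,r,J([r[:2]]),cv2.boundingRect(cnt), J(cv2.boxPoints(((r[0],r[1]),(r[2],r[3]),r[4]))).tolist())
g=big((R&(H>20)&(H<38)&(S>90)&(V>80)&(np.arange(384)[:,None]>150)))[0]
print("fit",J(rect(c,g,.046)[None,:2]))
print("tcp",J([monitor.get_obs()["ee_pos"][:2]*1000]))
np.save("C.npy",np.r_[C,d])
E
```

```text
[np.uint8(235), np.uint8(234), np.uint8(236), np.uint8(237), np.uint8(236), np.uint8(236), np.uint8(238), np.uint8(246), np.uint8(192), np.uint8(96), np.uint8(76), np.uint8(76), np.uint8(57), np.uint8(53), np.uint8(49), np.uint8(100), np.uint8(103), np.uint8(102), np.uint8(105), np.uint8(103)]
[np.uint8(235), np.uint8(236), np.uint8(236), np.uint8(235), np.uint8(237), np.uint8(236), np.uint8(241), np.uint8(238), np.uint8(153), np.uint8(48), np.uint8(67), np.uint8(56), np.uint8(47), np.uint8(46), np.uint8(36), np.uint8(35), np.uint8(66), np.uint8(94), np.uint8(93), np.uint8(88)]
[np.uint8(235), np.uint8(236), np.uint8(233), np.uint8(233), np.uint8(236), np.uint8(239), np.uint8(238), np.uint8(217), np.uint8(87), np.uint8(112), np.uint8(118), np.uint8(117), np.uint8(114), np.uint8(115), np.uint8(114), np.uint8(102), np.uint8(86), np.uint8(106), np.uint8(97), np.uint8(98), np.uint8(109), np.uint8(107), np.uint8(112), np.uint8(114), np.uint8(109)]
corner [638.5118  155.49118] ydir [0.08524546 0.99636   ] 85.109856 stop -4.685926
brass [ 526.9 -116.7   58.9   35.    79.6] [[ -88.  -280.7]] (269, 86, 49, 33) [[-108.19999694824219, -308.29998779296875], [-73.4000015258789, -311.70001220703125], [-67.80000305175781, -253.10000610351562], [-102.5999984741211, -249.6999969482422]]
steel [535.5  14.9  62.5  35.9 -83.4] [[ -90.7 -148.9]] (161, 86, 54, 38) [[-79.30000305175781, -114.69999694824219], [-114.5, -121.80000305175781], [-102.0, -183.10000610351562], [-66.80000305175781, -175.89999389648438]]
fit [[-173.6  -83.7]]
tcp [[-161.3 -232.8]]
```

To row units: 0.03 m is 0.6, 0.024 m is 0.48.

Call:
shift_gripper:
  deltas:
    - [0.3,0.48,0,0,0,0]
    - [0.3,0.48,0,0,0,0]
    - [0,0,0.6,0,0,0]
    - [0,0,0.6,0,0,0]
    - [0,0,0.6,0,0,0]
    - [0,0,0.6,0,0,0]
    - [0,0,0.6,0,0,0]
    - [0,0,0.6,0,0,0]
    - [0,0,0.6,0,0,0]
    - [0,0,0.6,0,0,0]
  aperture: 0.026

```text
time_s: 2.85
ee_pos: [0.4834, -0.1139, 0.0558]
eef_rot: [3.141, -0.0, -0.09]
force: [0.0, 0.5, 0.1]
grip_width: 0.026
grip_force: 0.0
```

Call:
shift_gripper:
  deltas:
    - [0,0,0.36,0,0,0]
    - [0,0,0.2,0,0,0]
    - [0,0,0,0,0,0]
    - [0,0,0,0,0,0]

```text
time_s: 3.25
ee_pos: [0.4843, -0.1131, 0.0296]
eef_rot: [3.141, -0.001, -0.088]
force: [-0.2, -0.4, -0.2]
grip_width: 0.0259
grip_force: 0.0
```

```bash
cat > s.py <<'E'
from station import ctrl, viewer, workorder, monitor; import numpy as np
a=np.load("C.npy");C,d=a[:2],a[2:];x=np.array([d[1],-d[0]])
o=monitor.get_obs();P=o["ee_pos"][:2]*1000-C;F=o["force"][:2]
print("jig xy",np.round([P@x,P@d],1),"z",round(o["ee_pos"][2]*1000,1),"yaw err",round(o["eef_rot"][2]+np.pi/2-np.arctan2(d[1],d[0]),4),"F jig",np.round([F@x,F@d,o["force"][2]],1),"t",o["time_s"])
E
python3 s.py
```

```text
jig xy [-130.8 -280.7] z 29.6 yaw err -0.0028 F jig [-0.1 -0.5 -0.2] t 3.25
```

To row units: 0.009 m is 0.18, 0.007 m is 0.14.

Call:
shift_gripper:
  deltas:
    - [0.18,0,0,0,0,0]
    - [0.14,0,0,0,0,0]
    - [0.14,0,0,0,0,0]
    - [0.14,0,0,0,0,0]
    - [0.14,0,0,0,0,0]
    - [0.14,0,0,0,0,0]
    - [0.14,0,0,0,0,0]
    - [0.14,0,0,0,0,0]
    - [0.14,0,0,0,0,0]
    - [0.14,0,0,0,0,0]

```text
time_s: 4.25
ee_pos: [0.5564, -0.1187, 0.0287]
eef_rot: [-3.142, 0.0, -0.087]
force: [-1.9, 1.3, 1.4]
grip_width: 0.026
grip_force: 1.0
```

```bash
python3 s.py
```

```text
jig xy [ -58.5 -280.2] z 28.7 yaw err -0.0018 F jig [-2.   1.1  1.4] t 4.25
```

Call:
shift_gripper:
  deltas:
    - [0.04,0,0,0,0,0]
    - [0.04,0,0,0,0,0]
    - [0.04,0,0,0,0,0]
    - [0.04,0,0,0,0,0]
    - [0.04,0,0,0,0,0]
    - [0,0,0,0,0,0]

```text
time_s: 4.85
ee_pos: [0.5661, -0.1196, 0.0289]
eef_rot: [3.142, -0.001, -0.087]
force: [-0.3, -0.3, -0.2]
grip_width: 0.0264
grip_force: 0.0
```

```bash
python3 s.py
```

```text
jig xy [ -48.7 -280.2] z 28.9 yaw err -0.0019 F jig [-0.3 -0.3 -0.2] t 4.85
```

To row units: 0.0015 m is 0.03, 0.001 m is 0.02.

Call:
shift_gripper:
  deltas:
    - [0.03,0,0,0,0,0]
    - [0.03,0,0,0,0,0]
    - [0.02,0,0,0,0,0]
    - [0.02,0,0,0,0,0]

```text
time_s: 5.25
ee_pos: [0.5694, -0.1198, 0.0285]
eef_rot: [-3.141, 0.004, -0.087]
force: [-16.1, 0.4, 7.6]
grip_width: 0.0262
grip_force: 8.1
```

```bash
python3 s.py
```

```text
jig xy [ -45.4 -280.2] z 28.5 yaw err -0.0016 F jig [-16.1  -0.9   7.6] t 5.25
```

Call:
shift_gripper:
  deltas:
    - [0.02,0,0,0,0,0]
    - [0.02,0,0,0,0,0]

```text
time_s: 5.45
ee_pos: [0.5696, -0.1198, 0.028]
eef_rot: [-3.141, 0.009, -0.087]
force: [-28.4, 1.4, 14.7]
grip_width: 0.0264
grip_force: 14.8
```

```bash
python3 s.py
```

```text
jig xy [ -45.2 -280.1] z 28.0 yaw err -0.0014 F jig [-28.4  -1.   14.7] t 5.45
```

To row units: -0.02 m is -0.4, 0.015 m is 0.3.

Call:
shift_gripper:
  deltas:
    - [-0.2,0,0,0,0,0]
    - [-0.4,0,0,0,0,0]
    - [0,0.3,0,0,0,0]
    - [0,0.4,0,0,0,0]
    - [0,0.4,0,0,0,0]
    - [0,0.2,0,0,0,0]
    - [0,0,0,0,0,0]
    - [0,0,0,0,0,0]
  aperture: 0

```text
time_s: 6.25
ee_pos: [0.5373, -0.1821, 0.0287]
eef_rot: [-3.141, 0.0, -0.087]
force: [0.3, -0.3, -0.4]
grip_width: 0.0004
grip_force: 0.0
```

```bash
python3 s.py; python3 - <<'E'
from h import *
c=viewer.camera("wrist"); cv2.imwrite("pics/w2.png",c["pixels"])
E
```

```text
jig xy [ -72.1 -345. ] z 28.7 yaw err -0.0021 F jig [ 0.3 -0.2 -0.4] t 6.25
```

View pics/w2.png

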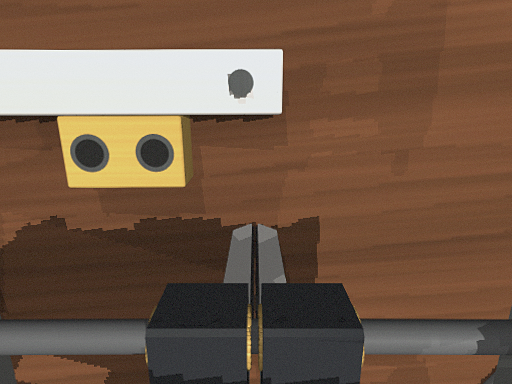

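The block lies flush on the rail: its top edge at row 117 meets the rail edge at row 114, and its tail is at column ~187. Closed fingertips at column 256 are about 20 mm behind the tail.

To row units: 0.014 m is 0.28, 0.012 m is 0.24.

Call:
shift_gripper:
  deltas:
    - [0.24,0,0,0,0,0]
    - [0.28,0,0,0,0,0]
    - [0.28,0,0,0,0,0]
    - [0.28,0,0,0,0,0]
    - [0,0,0,0,0,0]
  aperture: 0

```text
time_s: 6.8
ee_pos: [0.5921, -0.1862, 0.0287]
eef_rot: [3.142, -0.001, -0.086]
force: [-0.4, -0.5, -0.3]
grip_width: 0.0005
grip_force: 0.0
```

```bash
python3 s.py
```

```text
jig xy [ -17.1 -344.4] z 28.7 yaw err -0.0005 F jig [-0.4 -0.6 -0.3] t 6.8
```

Call:
shift_gripper:
  deltas:
    - [0,-0.12,0,0,0,0]
    - [0,-0.12,0,0,0,0]
    - [0,-0.12,0,0,0,0]
    - [0,-0.12,0,0,0,0]
    - [0,-0.12,0,0,0,0]
    - [0,-0.12,0,0,0,0]
    - [0,-0.12,0,0,0,0]
    - [0,-0.12,0,0,0,0]
    - [0,-0.12,0,0,0,0]
    - [0,-0.12,0,0,0,0]

```text
time_s: 7.8
ee_pos: [0.5962, -0.1267, 0.0288]
eef_rot: [3.142, 0.0, -0.087]
force: [-0.6, -1.6, 1.0]
grip_width: 0.0003
grip_force: 1.0
```

```bash
python3 s.py
```

```text
jig xy [ -18.1 -284.8] z 28.8 yaw err -0.0019 F jig [-0.4 -1.7  1. ] t 7.8
```

To row units: -0.008 m is -0.16, 0.0002 m is 0.004.

Call:
shift_gripper:
  deltas:
    - [0.004,-0.16,0,0,0,0]
    - [0.004,-0.16,0,0,0,0]
    - [0.004,-0.16,0,0,0,0]
    - [0.004,-0.16,0,0,0,0]
    - [0.004,-0.16,0,0,0,0]
    - [0.004,-0.16,0,0,0,0]
    - [0.004,-0.16,0,0,0,0]
    - [0.004,-0.16,0,0,0,0]
    - [0.004,-0.16,0,0,0,0]
    - [0.004,-0.16,0,0,0,0]

```text
time_s: 8.8
ee_pos: [0.6052, -0.047, 0.0288]
eef_rot: [3.142, -0.0, -0.087]
force: [-0.3, -0.9, 0.5]
grip_width: 0.0003
grip_force: 0.9
```

```bash
python3 s.py; python3 - <<'E'
from h import *
c=viewer.camera("wrist"); cv2.imwrite("pics/w3.png",c["pixels"])
E
```

```text
jig xy [ -15.9 -204.6] z 28.8 yaw err -0.0018 F jig [-0.2 -0.9  0.5] t 8.8
```

View pics/w3.png

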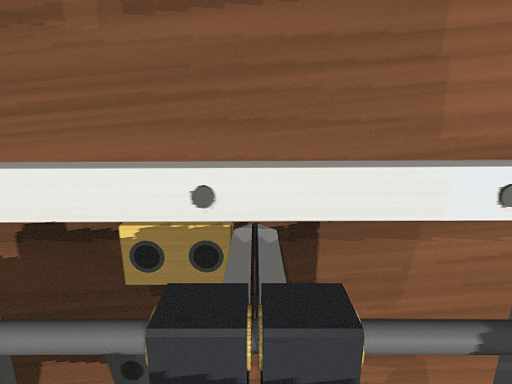

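The block stays flush with the rail (edge at row 222), with the fingertip behind its tail at column 235. I'll continue.

To row units: -0.008 m is -0.16.

Call:
shift_gripper:
  deltas:
    - [0,-0.16,0,0,0,0]
    - [0,-0.16,0,0,0,0]
    - [0,-0.16,0,0,0,0]
    - [0,-0.16,0,0,0,0]
    - [0,-0.16,0,0,0,0]
    - [0,-0.16,0,0,0,0]
    - [0,-0.16,0,0,0,0]
    - [0,-0.16,0,0,0,0]
    - [0,-0.16,0,0,0,0]
    - [0,-0.16,0,0,0,0]

```text
time_s: 9.85
ee_pos: [0.6121, 0.0327, 0.0287]
eef_rot: [3.142, 0.0, -0.087]
force: [-1.1, -1.3, 0.8]
grip_width: 0.0004
grip_force: 1.0
```

```bash
python3 s.py
```

```text
jig xy [ -15.8 -124.6] z 28.7 yaw err -0.0018 F jig [-1.  -1.4  0.8] t 9.85
```

Call:
shift_gripper:
  deltas:
    - [0,-0.12,0,0,0,0]
    - [0,-0.12,0,0,0,0]
    - [0,-0.12,0,0,0,0]
    - [0,-0.12,0,0,0,0]
    - [0,-0.12,0,0,0,0]
    - [0,-0.12,0,0,0,0]
    - [0,-0.08,0,0,0,0]

```text
time_s: 10.55
ee_pos: [0.6156, 0.0725, 0.0287]
eef_rot: [-3.142, -0.0, -0.087]
force: [-0.8, -2.1, -1.1]
grip_width: 0.0003
grip_force: 0.9
```

```bash
python3 s.py
```

```text
jig xy [-15.7 -84.7] z 28.7 yaw err -0.0017 F jig [-0.6 -2.2 -1.1] t 10.55
```

To row units: -0.003 m is -0.06, -0.002 m is -0.04.

Call:
shift_gripper:
  deltas:
    - [0,-0.06,0,0,0,0]
    - [0,-0.06,0,0,0,0]
    - [0,-0.04,0,0,0,0]
    - [0,-0.04,0,0,0,0]

```text
time_s: 10.95
ee_pos: [0.6165, 0.0819, 0.0288]
eef_rot: [3.142, 0.0, -0.087]
force: [-1.6, -0.7, 0.8]
grip_width: 0.0005
grip_force: 0.9
```

```bash
python3 s.py
```

```text
jig xy [-15.7 -75.2] z 28.8 yaw err -0.002 F jig [-1.6 -0.9  0.8] t 10.95
```

Call:
shift_gripper:
  deltas:
    - [0,-0.03,0,0,0,0]
    - [0,-0.03,0,0,0,0]

```text
time_s: 11.15
ee_pos: [0.6167, 0.0849, 0.0288]
eef_rot: [3.142, 0.0, -0.087]
force: [-1.3, -2.1, -0.1]
grip_width: 0.0002
grip_force: 0.9
```

```bash
python3 s.py
```

```text
jig xy [-15.7 -72.2] z 28.8 yaw err -0.002 F jig [-1.1 -2.2 -0.1] t 11.15
```

To row units: -0.0015 m is -0.03, -0.001 m is -0.02.

Call:
shift_gripper:
  deltas:
    - [0,-0.03,0,0,0,0]
    - [0,-0.02,0,0,0,0]

```text
time_s: 11.35
ee_pos: [0.6169, 0.0861, 0.0288]
eef_rot: [3.139, 0.0, -0.087]
force: [-3.6, -16.2, 2.5]
grip_width: 0.0005
grip_force: 8.0
```

```bash
python3 s.py
```

```text
jig xy [-15.6 -71. ] z 28.8 yaw err -0.0018 F jig [ -2.2 -16.5   2.5] t 11.35
```

Call:
shift_gripper:
  deltas:
    - [0,-0.02,0,0,0,0]
    - [0,-0.02,0,0,0,0]

```text
time_s: 11.55
ee_pos: [0.6169, 0.0863, 0.0288]
eef_rot: [3.137, 0.001, -0.088]
force: [-5.7, -28.6, 4.6]
grip_width: 0.0007
grip_force: 14.4
```

```bash
python3 s.py
```

```text
jig xy [-15.6 -70.8] z 28.8 yaw err -0.0023 F jig [ -3.2 -29.    4.6] t 11.55
```

The force rose to 29 N against the end stop. I'll back off, lift and look.

To row units: -0.04 m is -0.8, -0.02 m is -0.4.

Call:
shift_gripper:
  deltas:
    - [0,0.1,0,0,0,0]
    - [0,0.2,0,0,0,0]
    - [0,0,-0.6,0,0,0]
    - [-0.2,0,-0.8,0,0,0]
    - [-0.4,-0.2,-0.8,0,0,0]
    - [-0.6,-0.3,-0.8,0,0,0]
    - [0,0,0,0,0,0]
    - [0,0,0,0,0,0]

```text
time_s: 12.35
ee_pos: [0.5595, 0.1039, 0.178]
eef_rot: [-3.141, -0.002, -0.086]
force: [1.5, 1.7, -0.6]
grip_width: 0.0004
grip_force: 0.0
```

```bash
python3 s.py; python3 - <<'E'
from h import *
c=viewer.camera("wrist"); cv2.imwrite("pics/w4.png",cv2.resize(c["pixels"][40:240,130:400],None,fx=2.9,fy=2.9,interpolation=2))
E
```

```text
jig xy [-74.3 -58.1] z 178.0 yaw err -0.0011 F jig [ 1.4  1.8 -0.6] t 12.35
```

View pics/w4.png

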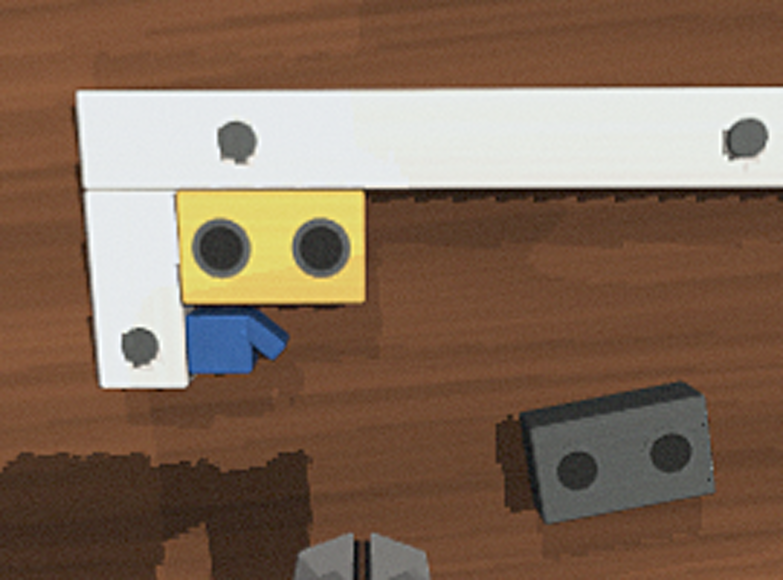

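The block is seated: its edge meets the rail at row 190 and the stop at column 180, with a gap only on the cheek side. One side press on the tail will confirm it's flush.

To row units: 0.04 m is 0.8, 0.03 m is 0.6.

Call:
shift_gripper:
  deltas:
    - [0.28,-0.06,0,0,0,0]
    - [0,0,0.6,0,0,0]
    - [0,0,0.8,0,0,0]
    - [0,0,0.8,0,0,0]
    - [0,0,0.6,0,0,0]
    - [0,0,0.18,0,0,0]
    - [0,0,0,0,0,0]
  aperture: 0

```text
time_s: 13.1
ee_pos: [0.573, 0.1051, 0.0263]
eef_rot: [3.141, 0.003, -0.088]
force: [-0.2, 0.0, 0.6]
grip_width: 0.0006
grip_force: 0.0
```

```bash
python3 s.py
```

```text
jig xy [-60.9 -55.8] z 26.3 yaw err -0.0024 F jig [-0.2  0.   0.6] t 13.1
```

Call:
shift_gripper:
  deltas:
    - [0.08,0,0,0,0,0]
    - [0.08,0,0,0,0,0]
    - [0.06,0,0,0,0,0]
    - [0.03,0,0,0,0,0]
    - [0.03,0,0,0,0,0]

```text
time_s: 13.6
ee_pos: [0.5879, 0.1043, 0.0285]
eef_rot: [-3.141, -0.0, -0.087]
force: [-5.4, 0.3, 2.5]
grip_width: 0.0004
grip_force: 2.6
```

```bash
python3 s.py
```

```text
jig xy [-46.1 -55.3] z 28.5 yaw err -0.0018 F jig [-5.5 -0.2  2.5] t 13.6
```

To row units: 0.001 m is 0.02.

Call:
shift_gripper:
  deltas:
    - [0.02,0,0,0,0,0]
    - [0.02,0,0,0,0,0]

```text
time_s: 13.8
ee_pos: [0.588, 0.1043, 0.0278]
eef_rot: [3.141, 0.004, -0.087]
force: [-16.3, 0.8, 8.2]
grip_width: 0.0005
grip_force: 8.1
```

```bash
python3 s.py
```

```text
jig xy [-46.  -55.3] z 27.8 yaw err -0.0017 F jig [-16.3  -0.6   8.2] t 13.8
```

Call:
shift_gripper:
  deltas:
    - [-0.2,0,0,0,0,0]
    - [-0.16,0,0,0,0,0]
    - [0,0,-0.6,0,0,0]
    - [0,0,-0.8,0,0,0]
    - [0,0,-0.8,0,0,0]
    - [-0.6,0,-0.8,0,0,0]
    - [0,0,0,0,0,0]
    - [0,0,0,0,0,0]

```text
time_s: 14.6
ee_pos: [0.5417, 0.1084, 0.1789]
eef_rot: [-3.141, -0.002, -0.087]
force: [0.5, 0.2, -0.3]
grip_width: 0.0005
grip_force: 0.0
```

```bash
python3 s.py; python3 - <<'E'
from m import *
c=viewer.camera("wrist"); im,H,S,V,R,br=measure(c); R[:]=1
cv2.imwrite("pics/w5.png",cv2.resize(im[20:220,130:400],None,fx=2.9,fy=2.9,interpolation=2))
r=rect(c,big(br)[0],.024);a=np.load("C.npy");C,d=a[:2],a[2:];P=r[:2]-C
print(r,"jig",P@[d[1],-d[0]],P@d)
E
```

```text
jig xy [-92.4 -55.1] z 178.9 yaw err -0.0016 F jig [ 0.4  0.3 -0.3] t 14.6
[617.1 128.   58.9  34.4  85.2] jig -18.99034266296419 -29.21636965475918
```

View pics/w5.png

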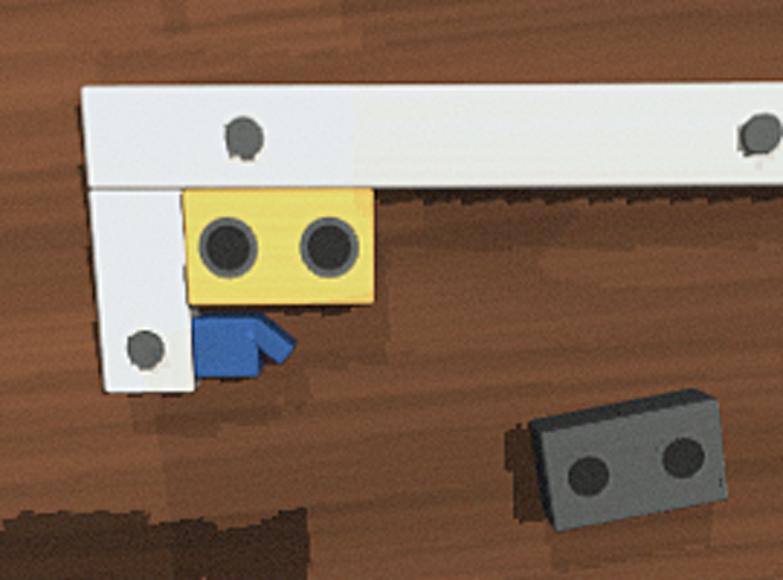

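The block is home: angle 85.2° against the rail's 85.1°, seated on the rail (row 188) and the stop (column 185). The steel block is undisturbed and the fingers are clear.

```bash
python3 -c "
from station import ctrl, viewer, workorder, monitor
print(workorder.hand_in())"
```

```text
the job is handed in; nothing more can be done
None
```

The brass block is in the corner pocket, flush with the rail, against the end stop and square to within about 0.1° by camera; the fingers are clear, nothing else was touched, and the job was handed in at about 15 s of the 72 s allowed.

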